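# Unlock the vegetable slicer

## Robot

A 6-joint arm with a two-finger parallel gripper is mounted at the origin on a cart in front of the work surface, level with it; the furniture and walls round the work are solid. World frame = base frame: x ahead of the robot, y to its left, z up, the work surface at z = 0. Lengths are in m, angles in rad, forces in N, time in s.
With the tool pointing down it reaches from about 0.225 to 0.875 m from the base axis. Payload 3.4 kg.
Tool frame: the origin (TCP) lies midway between the tips of the shut fingers; the grasp point (between the pads) lies robot.grip_depth behind it (robot.grip_depth is the distance from the TCP to the grasp point, in m); z points along the fingers, y is the direction in which the jaws open and shut (so a half turn about z gives the same grasp; the last joint's range is limited). The gripper opens to 85 mm and grips with 20 to 120 N. Pads are 22 mm wide; open, the fingers measure 114 mm over their backs; the gripper's body (76 mm by 85 mm) begins 54 mm behind the grasp point. The pads swing forward as they close: fully open they stand 13 mm farther back than shut.
Start: joints at [1.059, 0.276, 1.505, -0, 1.361, -0.121], TCP at [0.219, 0.532, 0.231] pointing down, gripper open.
Joint ranges: [-2.89, 2.89], [-0.75, 2.08], [0.22, 2.7], [-1.18, 4.32], [0.11, 2.71], [-2.7, 2.7]. Speed limits (rad/s): [2.57, 2.57, 3.14, 3.14, 3.14, 3.14].

## Interface

Orientations are given as a rotation vector (axis times angle).
In Python, from rig import robot, read_camera, job, spotter gives the robot as it stands.
- The arm moves only by the shell command python3 -m creep 'ROWS' [OPENING] [FORCE]. ROWS is JSON, a list that holds one entry, the list of rows, each a list of 6 numbers: the shift along the tool's x, y, z in units of 30 mm (1.0 is 30 mm), then the turn, a rotation vector about the tool's x, y, z in units of 6 degrees (1.0 is 6 degrees). In form: [[[x, y, z, rx, ry, rz], ...]]. A call has exactly 10 rows; each row shifts and turns the commanded pose from where the row before left it, along the tool's axes as they then stand; what a row does not reach is not made up. A row lasts 1/12 s, in which the tool goes at most 41.7 mm and 7.16 degrees, less where a joint would pass 70% of its speed; a pose out of reach is approached as far as the arm can. A call is refused whole if a number of a shift passes 1 or a number of a turn 1, either way. A call with a gripper value outside its range is refused whole. OPENING is the closure, from 0 (fully open) to 1 (shut), set as the call begins (- or left out, the last holds). The fingers move at their own pace and stop on an object; FORCE is the grip in N (left out, the last holds). Time passes only in rows, so rows that do not move let the fingers close, or fill a call up. It gives the time, the measured TCP pose, the force and the opening at its end, in the units of the state.
- robot.get_state(): the state, without advancing time (a new reading comes with each control period).
- read_camera(name): name is "scene" or "side" or "wrist"; returns a dict with "color" (384x512x3 uint8, red, green, blue), "range_z" (384x512 float32, m along the optical axis (not along the pixel's ray), 0 where there is no reading), "fovy" (degrees; the focal length in pixels is half the picture's height over the tangent of half this angle, whatever the lens; pixels are square), "cx", "cy" (the principal point, pixels), "R" (3x3) and "t" (3): a world point X has camera coordinates R X + t; the wrist camera has in their place "tool_from_camera" (4x4, takes a point from camera to tool coordinates, whose origin is the TCP and whose axes are the flange's). Camera axes: x right, y down, z forward; pixel columns grow to the right and rows downward; lengths in m; the calibration is good to about 2 mm. A picture is of the moment at which its call begins: read the wrist's pose just before it.
- job.sign_off(): hands the job in, once; it reports no verdict.
Trained networks look in the newest picture that a camera, given by its name, has taken for a name from the list of things; names that differ only in an ending like _2 or _b are one class to them, and where a whole thing is asked for, a point or a joint stands for the part that bears it (a point fixed in the world has none). Each returns a list of dicts, best first, with "conf" (0 to 1); they miss things now and then, are a little off and sometimes report something else, mostly with a low value. They report only what shows in the picture. A call takes as long as a camera call.
- spotter.trace(camera, thing): "mask" (384x512 bool, what is visible of it) and "rect" ([left, top, right, bottom] in pixels, round what is visible of it).
- spotter.pinpoint(camera, thing): "uv" ([column, row] in pixels: a listed point, or the origin of a listed thing).
The state is a dict: "time_s": time; "q": joint angles; "joint_vel": joint speeds; "tau": joint torques, N m; "tcp_pos": TCP position; "ee_rot": TCP orientation; "force": force on the tool from outside, world axes, zero at the start; "wrist_torque": the same for the moment, N m; "grip_width": opening from 0.0 (shut) to 1.0 (fully open).
Only numpy, scipy, OpenCV 4.12 (cv2) and the standard library are available. Lean on these libraries where they do the work, as an engineer would, in place of code of your own. Each camera call takes 0.05 s, during which the arm holds its last target.

## Task

Unlock the vegetable slicer: pull its spring lock knob up, twist it counter-clockwise (seen from above) until its cross pin finds the shallow rest notch, and let it sink in there so that the knob stays up by itself when you let go; do not force the pin against the collar. Then slide the food carriage all the way to the stop at the other end of the slicer and let go of it, leaving the things around it where they stand.

Things in the scene. Friction and masses are not known exactly. Their poses are not given: they have to be found in the camera images.
- slicer: vegetable slicer fixed on the worktop: white frame 122 x 320 mm with a steel bed. Origin: middle of its underside; y runs along it towards the end with the lock, x across, z up. The lock's upright axis is 120 mm from the origin along +y, over a white bridge (top 42 mm high) that carries its aluminium collar, 44 mm across, rim 66 mm high. The carriage's end stop is at the -y end.
- knob_grip (a point): middle of the lock knob's black T-bar (44 mm long, 12 mm wide, 26 mm tall: 15 mm below this point to 11 mm above it), 95 mm above the worktop when the knob is down. x runs along the bar, z up the axis; the bar is at first parallel to the slicer's x axis. It is gripped across its 12 mm width. Below the bar there is only the 12 mm shaft down to the collar.
- cross_pin: steel pin, 5 x 42 mm, fixed to the knob, parallel to its bar; origin: its middle, on the axis. Knob down: it lies in the collar's deep slots. Lifted 14 mm it clears the flat rim and can rest and slide on it; over the rest notch (4 mm deep, 6.8 mm wide: 3 degrees of play each way) it drops, and the flanks stop further turning. Keep it under 25 N against the collar (the spring makes 10 N).
- lock_lift (a joint): how far the knob is pulled up, m: 0 = down (locked), 0.010 = resting in the notch, 0.014 = on the rim, 0.018 = end of travel. A spring pulls it down with 6 N at 0 and 10 N at 0.014; the knob and its shaft weigh 0.1 kg more. The lock's pin leaves the carriage's hole at about 0.008.
- lock_knob (a joint): turn of the knob about the vertical, rad, counter-clockwise from above: 0 = over the deep slots. The rest notch lies between 0.96 and 1.38, at an angle that differs from piece to piece and is not measured; it has to be felt. It turns almost freely when lifted and not at all when down.
- carriage (a joint): travel of the food carriage, m: 0 = locked position beside the lock, 0.120 = against the end stop. It slides along the slicer's -y with about 2 N of friction.
- carriage_grip (a point): middle of the round black pusher knob on the food carriage (28 mm across, 12 mm above and below this point), 82 mm above the worktop; axes as the slicer's.
- prep_bowl: small round bowl, 125 mm across, 44 mm tall; bystander. Origin: middle of its underside.
- potato: small potato, 49 x 45 x 34 mm; bystander. Origin: middle of its underside.
- jam_jar: squat glass jar with a lid, 64 mm across, 99 mm tall; bystander. Origin: middle of its underside.
- tall_jar: tall glass jar with a dark lid, 84 mm across, 140 mm tall; bystander. Origin: middle of its underside.

How it is judged:
By the outcome, as a careful person would: the job done as asked, in the order asked, and still so for the second after the job is handed in, with the robot touching nothing.
It also fails if it takes over 64 s, if anything falls off the work surface, if the arm or the gripper's body presses on something with over 40 N, if the wrist force passes 120 N, or if a joint passes its speed limit or range.

## Working session

There is one attempt and no reset: what is moved stays moved. The work goes in short steps, Python scripts to look and compute and a shell command to move; the robot and the scene stay as the last step left them, time stands still between calls to the robot, and variables do not carry over. Pictures are saved under pics/ and viewed, and the job is handed in when it is done.

```bash
ls; mkdir -p pics
cat > h.py <<'E'
import numpy as np, cv2
from scipy.spatial.transform import Rotation as Ro
from rig import robot, read_camera, job, spotter
def ray(c,uv):
    f=192/np.tan(np.radians(c["fovy"])/2)
    return np.array([(uv[0]-c["cx"])/f,(uv[1]-c["cy"])/f,1.])
def RT(c,s=None):
    if "R" in c: return np.array(c["R"]).T, -np.array(c["R"]).T@np.array(c["t"])
    T=np.array(c["tool_from_camera"]); R=Ro.from_rotvec(s["ee_rot"]).as_matrix()
    return R@T[:3,:3], R@T[:3,3]+np.array(s["tcp_pos"])
def atz(c,uv,z,s=None):
    R,o=RT(c,s); d=R@ray(c,uv); return o+d*(z-o[2])/d[2]
def depth(c,uv,s=None):
    R,o=RT(c,s); z=c["range_z"][int(round(uv[1])),int(round(uv[0]))]; return o+R@ray(c,uv)*z
def save(c,n): cv2.imwrite("pics/"+n+".png",c["color"][:,:,::-1])
E
python3 - <<'E'
from h import *
s=robot.get_state(); print(s, robot.grip_depth)
np.set_printoptions(precision=3,suppress=True)
for n in ["scene","side","wrist"]:
    s=robot.get_state();c=read_camera(n); save(c,n+"0")
    for th,z in [("knob_grip",.095),("carriage_grip",.082),("slicer",0),("cross_pin",.055),("prep_bowl",0),("potato",0),("jam_jar",0),("tall_jar",0)]:
        for r in spotter.pinpoint(n,th)[:2]: print(n,th,round(r["conf"],2),np.array(r["uv"]),atz(c,r["uv"],z,s))
E
```

```text
pics
{'time_s': 0.0, 'q': array([ 1.05899482e+00,  2.76600392e-01,  1.50614675e+00, -1.20579213e-05,
        1.36070856e+00, -1.21019759e-01]), 'joint_vel': array([ 1.10773430e-03,  4.96427609e-04,  2.37605080e-04, -2.43310979e-04,
        8.76323453e-04,  3.12939264e-05]), 'tau': array([-7.78615340e-04, -4.16770577e+01, -2.45801461e+01, -6.48999753e-05,
        1.08499537e-02,  1.78137901e-05]), 'tcp_pos': array([0.21877772, 0.53117044, 0.23043122]), 'ee_rot': array([-6.09825668e-01, -3.08125586e+00,  2.78644516e-03]), 'force': array([ 0.68765654, -0.41685489, -0.99886493]), 'wrist_torque': array([-0.01779619, -0.02822754, -0.00779678]), 'grip_width': 1.0004094902144205} 0.0187
scene knob_grip 0.59 [203. 185.] [0.439 0.139 0.095]
scene carriage_grip 0.79 [229.8 195.2] [0.446 0.03  0.082]
scene slicer 0.77 [232.  218.6] [0.443 0.019 0.   ]
scene prep_bowl 0.69 [360.  256.9] [ 0.46  -0.413  0.   ]
scene potato 0.58 [346.4 240.4] [ 0.526 -0.35   0.   ]
scene jam_jar 0.65 [358.  257.7] [ 0.453 -0.41   0.   ]
scene jam_jar 0.6 [256.8 196. ] [0.649 0.053 0.   ]
scene tall_jar 0.81 [194.7 183.9] [0.605 0.33  0.   ]
scene tall_jar 0.58 [225.5 195.1] [0.587 0.156 0.   ]
side knob_grip 0.41 [221.  168.4] [0.458 0.117 0.095]
side carriage_grip 0.81 [223.5 183.1] [0.452 0.044 0.082]
side slicer 0.69 [224.7 209.5] [0.448 0.013 0.   ]
side cross_pin 0.68 [225.6 209. ] [ 0.438 -0.061  0.055]
side prep_bowl 0.57 [258.8 314. ] [ 0.447 -0.417  0.   ]
side potato 0.83 [288.6 286.7] [ 0.542 -0.353 -0.   ]
side jam_jar 0.83 [281.3 192.6] [0.659 0.068 0.   ]
side tall_jar 0.84 [248. 162.] [0.598 0.311 0.   ]
```

Run:
```python
import cv2
a=cv2.imread("pics/scene0.png");b=cv2.imread("pics/side0.png")
a=cv2.resize(a[130:290,140:400],None,fx=3,fy=3);b=cv2.resize(b[110:340,150:350],None,fx=2.6,fy=2.6)
cv2.imwrite("pics/sc_c.png",a);cv2.imwrite("pics/si_c.png",b)
```

```text
(no output)
```

View pics/sc_c.png

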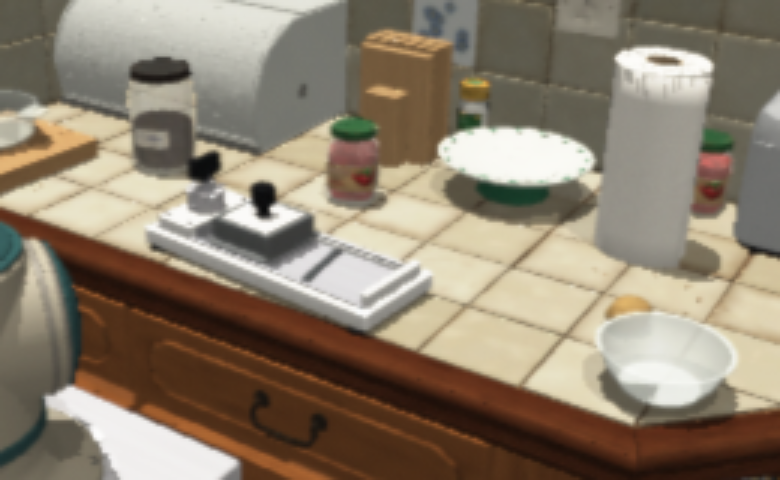

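View pics/si_c.png

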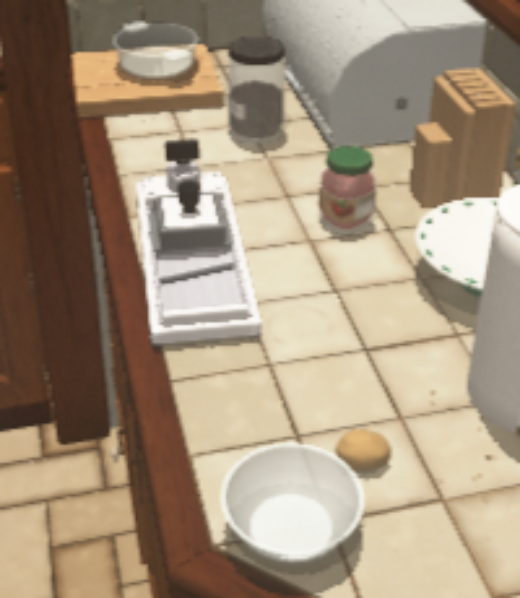

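View pics/wrist0.png

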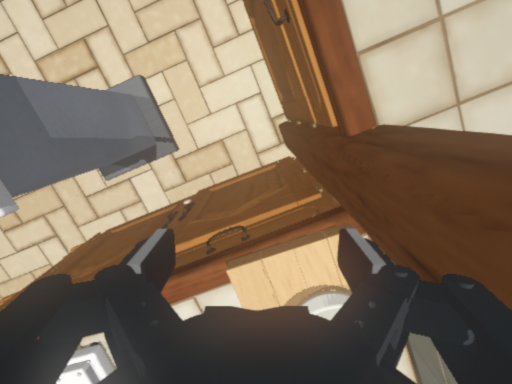

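The scene picture shows the lock knob near (204,185) and the carriage knob near (228,195). In the side view they are near (220,168) and (223,185). The slicer lies roughly along world y. The tall and jam jars stand behind it, and the bowl and potato are far off. Next I'll refine with depth.

Run:
```python
from h import *
np.set_printoptions(precision=4,suppress=True)
def cloud(c,m):
    R,o=RT(c); v,u=np.nonzero(m&(c["range_z"]>0)); f=192/np.tan(np.radians(c["fovy"])/2)
    z=c["range_z"][v,u]; P=np.stack([(u-c["cx"])/f*z,(v-c["cy"])/f*z,z],1); return P@R.T+o
for n in ["scene","side"]:
    c=read_camera(n)
    print(n,RT(c)[1],c["fovy"])
    for th in ["slicer","knob_grip","carriage_grip","tall_jar","jam_jar"]:
        t=spotter.trace(n,th)
        for r in t[:1]:
            P=cloud(c,r["mask"]); print(th,r["conf"],r["rect"],len(P),np.percentile(P,[3,50,97],axis=0).tolist() if len(P) else 0)
            if th=="slicer":
                Q=P[(P[:,2]>.008)&(P[:,2]<.075)]
                print(cv2.minAreaRect(Q[:,:2].astype(np.float32)*1000))
    # dark pixels cloud near knob areas
    P=cloud(c,np.ones((384,512),bool)); v,u=np.nonzero(c["range_z"]>0)
    L=c["color"][v,u].max(1)
    for nm,y0,y1 in [("knob",.09,.18),("carr",.0,.075)]:
        s=(L<70)&(P[:,2]>.07)&(P[:,2]<.115)&(abs(P[:,0]-.45)<.05)&(P[:,1]>y0)&(P[:,1]<y1)
        if s.sum(): print(nm,s.sum(),P[s].mean(0),P[s].min(0),P[s].max(0))
```

```text
scene [-0.427  -0.624   0.5613] 56.10140849618001
slicer 0.97 [183.6, 179.3, 283.9, 240.5] 2437 [[0.37327048488315717, -0.14564959303178773, 0.005008033186322187], [0.42453350266274825, 0.004585090537982617, 0.0251718157266706], [0.49124236474927785, 0.15485100896918388, 0.08932107706675609]]
((465.1096496582031, 86.47055053710938), (495.0812072753906, 181.70040893554688), 72.81422424316406)
carriage_grip 0.92 [208.3, 192.7, 245.6, 217.1] 569 [[0.3968114451199407, -0.0014035586989341819, 0.029005116856647573], [0.4279549294057693, 0.02963600756621554, 0.05407142835946588], [0.47627381066150865, 0.07836474657168419, 0.08995145378137885]]
tall_jar 0.68 [185.2, 152.5, 203.2, 190.2] 804 [[0.5580896500774255, 0.2868115078998745, 0.004035297811513159], [0.5742909507272236, 0.3052172521439043, 0.07928395351614595], [0.6259938605022457, 0.3582275803466965, 0.13920865571996696]]
jam_jar 0.79 [247.4, 168.3, 266.0, 198.7] 452 [[0.6216925141381907, 0.023636938168130346, 0.003377552675328463], [0.6345293621648236, 0.04568911648193752, 0.056617432239090326], [0.6739423194515602, 0.0776236492413306
[... 757 characters left out ...]
, [0.49447841041055374, 0.07558015063988172, 0.09297900845601044]]
tall_jar 0.57 [237.2, 126.4, 258.5, 164.8] 842 [[0.5633447438493415, 0.2827816815801702, 0.007996698068990591], [0.5958525243044225, 0.2942771760884826, 0.08658094288519197], [0.6402459844144025, 0.3476214323222768, 0.14087062130126024]]
jam_jar 0.92 [273.2, 167.8, 295.4, 200.8] 664 [[0.6262561579053947, 0.01989435378633821, 0.00034187062734240657], [0.6518357925096567, 0.03290379007595701, 0.05898223748107195], [0.6905125109522404, 0.07511547087123925, 0.10000002185601571]]
knob 78 [0.4535 0.124  0.0937] [0.4352 0.1173 0.0784] [0.4729 0.1308 0.1052]
carr 54 [0.4449 0.0302 0.0868] [0.4354 0.024  0.072 ] [0.4556 0.0404 0.096 ]
```

Run:
```python
from h import *
np.set_printoptions(precision=3,suppress=True)
def cloud(c,s):
    R,o=RT(c,s); v,u=np.nonzero(c["range_z"]>0); f=192/np.tan(np.radians(c["fovy"])/2)
    z=c["range_z"][v,u]; P=np.stack([(u-c["cx"])/f*z,(v-c["cy"])/f*z,z],1); return P@R.T+o
A=[]
for n in ["scene","side","wrist"]:
    s=robot.get_state();c=read_camera(n);P=cloud(c,s);A.append(P)
    print(n,RT(c,s)[1])
    if n=="wrist":
        for uv in [(400,160),(300,140),(500,150),(480,250),(420,230),(300,180),(400,60),(60,120)]: print(uv,depth(c,uv,s))
P=np.vstack(A)
# max height map 10cm cells
for x in np.arange(.1,1.0,.1):
    print(round(x,1),[round(float(P[(abs(P[:,0]-x)<.05)&(abs(P[:,1]-y)<.05)][:,2].max(initial=-9)),2) for y in np.arange(-.5,.9,.1)])
R=Ro.from_rotvec(robot.get_state()["ee_rot"]).as_matrix();print(R)
```

```text
scene [-0.427 -0.624  0.561]
side [ 0.276 -0.985  0.723]
wrist [0.158 0.557 0.374]
(400, 160) [0.236 0.651 0.157]
(300, 140) [ 0.251  0.63  -0.261]
(500, 150) [0.235 0.688 0.207]
(480, 250) [0.252 0.628 0.263]
(420, 230) [0.267 0.628 0.21 ]
(300, 180) [ 0.372  0.604 -0.369]
(400, 60) [ 0.167  0.751 -0.   ]
(60, 120) [-0.006  0.122 -0.292]
0.1 [-0.89, -0.9, -0.89, 0.0, 0.2, 0.21, 0.01, 0.0, 0.64, 0.63, 0.6, -0.14, 0.0, 0.03]
0.2 [-0.89, -0.9, -0.89, -0.0, -0.0, -0.01, -0.0, -0.0, 0.64, 0.63, 0.6, 0.6, 0.57, 0.0]
0.3 [-0.89, 0.0, 0.0, 0.0, 0.0, 0.0, 0.0, 0.0, 0.0, 0.03, 0.61, 0.57, 0.0, 0.0]
0.4 [0.05, 0.05, 0.04, 0.02, 0.04, 0.1, 0.11, 0.06, 0.0, 0.03, 0.08, 0.56, 0.67, -9.0]
0.5 [0.05, 0.05, 0.04, 0.03, 0.04, 0.1, 0.11, 0.07, 0.0, 0.03, 0.08, 0.54, 0.68, -9.0]
0.6 [0.59, 0.59, 0.66, 0.66, 0.66, 0.67, 0.67, 0.67, 0.68, 0.68, 0.68, 0.68, 0.69, -9.0]
0.7 [0.59, 0.52, 0.67, 0.23, 0.06, 0.1, 0.1, 0.17, 0.17, 0.17, 0.18, 0.5, 0.49, -9.0]
0.8 [0.52, 0.52, 0.68, 0.05, 0.05, 0.17, 0.17, 0.19, 0.19, 0.19, 0.23, 0.57, 0.49, -9.0]
0.9 [0.68, 0.68, 0.68, 0.48, 0.48, 0.58, 0.48, 0.48, 0.58, 0.48, 0.48, 0.58, 0.49, -9.0]
[[-0.925  0.381  0.   ]
 [ 0.381  0.925  0.   ]
 [-0.     0.    -1.   ]]
```

```bash
python3 -m creep '[[[-0.9,-0.68,0,0,0,0],[-0.9,-0.68,0,0,0,0],[-0.9,-0.68,0,0,0,0],[-0.9,-0.68,0,0,0,0],[-0.9,-0.68,0,0,0,0],[-0.9,-0.68,0,0,0,0],[-0.9,-0.68,0,0,0,0],[-0.9,-0.68,0,0,0,0],[-0.9,-0.68,0,0,0,0],[-0.9,-0.68,0,0,0,0]]]' 0 40
python3 -m creep '[[[-0.87,-0.67,0,0,0,0],[-0.87,-0.67,0,0,0,0],[-0.87,-0.67,0,0,0,0],[-0.87,-0.67,0,0,0,0],[0,0,0,0,0,1],[0,0,0,0,0,1],[0,0,0,0,0,1],[0,0,0,0,0,1],[0,0,0,0,0,1],[0,0,0,0,0,1]]]'
python3 -m creep '[[[0,0,0,0,0,1],[0,0,0,0,0,1],[0,0,0,0,0,1],[0,0,0,0,0,1],[0,0,0,0,0,1],[0,0,0,0,0,1],[0,0,0,0,0,1],[0,0,0,0,0,1],[0,0,0,0,0,1],[0,0,0,0,0,1]]]'
python3 -m creep '[[[0,0,0,0,0,1],[0,0,0,0,0,1],[0,0,0,0,0,1],[0,0,0,0,0,1],[0,0,0,0,0,1],[0,0,0,0,0,1],[0,0,0,0,0,1],[0,0,0,0,0,1],[0,0,0,0,0,1],[0,0,0,0,0,1]]]'
cat > look.py <<'E'
from h import *
import sys
np.set_printoptions(precision=4,suppress=True)
s=robot.get_state();c=read_camera("wrist");save(c,sys.argv[1])
print(s["time_s"],s["tcp_pos"],s["force"],s["q"]);R=Ro.from_rotvec(s["ee_rot"]).as_matrix();print(R.ravel(), "yaw y",np.degrees(np.arctan2(R[1,1],R[0,1])))
for th,z in [("knob_grip",.095),("carriage_grip",.082),("slicer",0)]:
    for r in spotter.pinpoint("wrist",th)[:1]: print(th,round(r["conf"],2),np.array(r["uv"]),atz(c,r["uv"],z,s),depth(c,r["uv"],s))
Rw,o=RT(c,s); v,u=np.nonzero(c["range_z"]>0); f=192/np.tan(np.radians(c["fovy"])/2)
z=c["range_z"][v,u]; P=np.stack([(u-c["cx"])/f*z,(v-c["cy"])/f*z,z],1)@Rw.T+o
L=c["color"][v,u].max(1)
for nm,y0,y1 in [("knob",.09,.18),("carr",-.15,.075)]:
    k=(L<80)&(P[:,2]>.07)&(P[:,2]<.125)&(abs(P[:,0]-.45)<.05)&(P[:,1]>y0)&(P[:,1]<y1)
    if k.sum()>20:
        top=k&(P[:,2]>P[k][:,2].max()-.006)
        Q=P[top]; print(nm,top.sum(),P[k][:,2].max(),(Q.min(0)+Q.max(0))/2,cv2.minAreaRect(Q[:,:2].astype(np.float32)*1000))
k=(P[:,2]>.008)&(P[:,2]<.07)&(abs(P[:,0]-.45)<.1)&(P[:,1]<.2)&(P[:,1]>-.2)
print("slicer",cv2.minAreaRect(P[k][:,:2].astype(np.float32)*1000))
E
python3 look.py w1
```

```text
time_s: 2.93
tcp_pos: [0.3915, 0.2387, 0.2316]
ee_rot: [0.61, 3.081, 0.001]
force: [0.3, 0.5, 0.4]
grip_width: 0.999
time_s: 3.77
tcp_pos: [0.4569, 0.126, 0.2314]
ee_rot: [1.54, 2.738, 0.0]
force: [0.9, -0.5, 0.1]
grip_width: 0.999
time_s: 4.6
tcp_pos: [0.4569, 0.1261, 0.2314]
ee_rot: [2.702, 1.602, 0.0]
force: [-0.0, 0.4, 0.2]
grip_width: 1.0
time_s: 5.43
tcp_pos: [0.4569, 0.1261, 0.2314]
ee_rot: [-3.141, -0.036, -0.0]
force: [-0.3, 0.6, 0.1]
grip_width: 1.001
5.4333 [0.4569 0.1261 0.2314] [-0.2829  0.6351  0.1051] [0.1223 0.1226 1.7062 0.     1.3125 1.6702]
[ 0.9997  0.0229  0.0003  0.0229 -0.9997  0.0001  0.0003 -0.0001 -1.    ] yaw y -88.68654340347958
knob_grip 0.74 [251.1 181.7] [0.4535 0.1317 0.095 ] [0.4565 0.1315 0.1071]
carriage_grip 0.73 [250.9 180.7] [0.4514 0.1321 0.082 ] [0.4572 0.1317 0.1056]
slicer 0.75 [336.9 175. ] [0.4425 0.0124 0.    ] [0.4616 0.0397 0.0887]
carr 426 0.09579816104152983 [0.4485 0.043  0.0929] ((447.7528991699219, 43.535552978515625), (24.92120933532715, 23.835420608520508), 47.783531188964844)
slicer ((445.1297912597656, 12.262405395507812), (319.3497619628906, 122.14221954345703), 84.86302185058594)
```

View pics/w1.png

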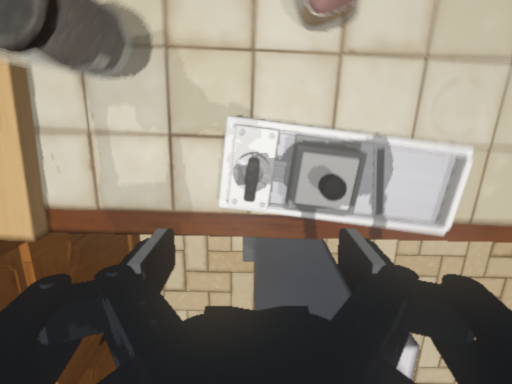

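The wrist picture shows the lock knob's bar at (250,180) and the carriage knob at (333,187). The slicer's yaw is about -5.1°, which agrees with the side view. The lock is at about (0.4555, 0.131). I'll align, descend partway and look again.

```bash
python3 -m creep '[[[-0.05,-0.16,0,0,0,0.53],[0,0,0,0,0,0.53],[0,0,0.5,0,0,0],[0,0,0.5,0,0,0],[0,0,0.5,0,0,0],[0,0,0.5,0,0,0],[0,0,0.3,0,0,0],[0,0,0,0,0,0],[0,0,0,0,0,0],[0,0,0,0,0,0]]]'
python3 look.py w2
```

```text
time_s: 6.47
tcp_pos: [0.456, 0.131, 0.1631]
ee_rot: [-3.139, 0.129, -0.002]
force: [0.2, 0.6, 0.6]
grip_width: 0.999
6.4667 [0.456  0.131  0.1631] [0.2078 0.6395 0.6052] [0.1328 0.1761 1.8212 0.0001 1.1427 1.7859]
[ 0.9966 -0.0823  0.0015 -0.0823 -0.9966  0.0003  0.0015 -0.0004 -1.    ] yaw y -94.71919843228642
knob_grip 0.97 [253.5 200.3] [0.4543 0.1335 0.095 ] [0.4576 0.1331 0.1055]
carriage_grip 0.67 [361.1 192.1] [0.45   0.0415 0.082 ] [0.4533 0.0454 0.0924]
slicer 0.93 [360.9 174.3] [0.4452 0.0114 0.    ] [0.4597 0.0329 0.0579]
knob 257 0.10759311109709882 [0.4572 0.1309 0.1056] ((457.7677001953125, 130.7416229248047), (10.110756874084473, 35.292633056640625), 80.49851989746094)
carr 770 0.0956098282727362 [0.449  0.0424 0.0926] ((448.8214111328125, 42.49722671508789), (25.37045669555664, 25.210216522216797), 66.54576110839844)
slicer ((445.27899169921875, 12.31494140625), (318.8388977050781, 121.72071075439453), 84.85950469970703)
```

View pics/w2.png

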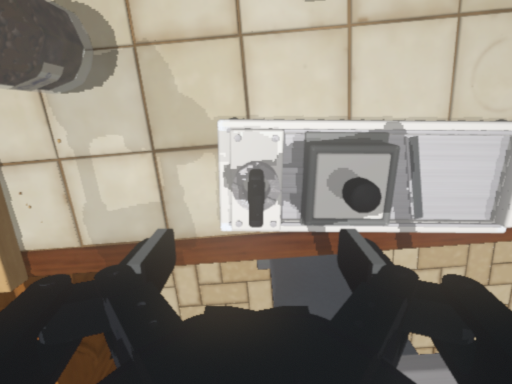

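```bash
python3 -m creep '[[[0,-0.02,0.5,0,0,0.05],[0,0,0.5,0,0,0],[0,0,0.5,0,0,0],[0,0,0.5,0,0,0],[0,0,0.5,0,0,0],[0,0,0.3,0,0,0],[0,0,0.06,0,0,0],[0,0,0,0,0,0],[0,0,0,0,0,0],[0,0,0,0,0,0]]]'
python3 -m creep '[[[0,0,0,0,0,0],[0,0,0,0,0,0],[0,0,0,0,0,0],[0,0,0,0,0,0],[0,0,0,0,0,0],[0,0,0,0,0,0],[0,0,0,0,0,0],[0,0,0,0,0,0],[0,0,0,0,0,0],[0,0,0,0,0,0]]]' 1 50
cat > st.py <<'E'
from h import *
np.set_printoptions(precision=4,suppress=True)
for i in range(1):
    s=robot.get_state();R=Ro.from_rotvec(s["ee_rot"]).as_matrix();print(round(s["time_s"],2),s["tcp_pos"],"F",s["force"],"M",s["wrist_torque"],"yaw",round(np.degrees(np.arctan2(R[1,1],R[0,1])),2),round(s["grip_width"],3))
E
python3 st.py
```

```text
time_s: 7.5
tcp_pos: [0.4561, 0.1316, 0.0774]
ee_rot: [-3.138, 0.138, -0.003]
force: [-0.5, 0.3, 0.6]
grip_width: 0.996
time_s: 8.33
tcp_pos: [0.4554, 0.1314, 0.0767]
ee_rot: [3.139, -0.138, 0.0]
force: [-0.6, -1.0, 2.9]
grip_width: 0.13
8.33 [0.4554 0.1314 0.0767] F [-0.6291 -0.9622  2.936 ] M [-0.0959  0.1201  0.012 ] yaw -95.05 0.13
```

```bash
python3 -m creep '[[[0,0,-0.1,0,0,0],[0,0,-0.1,0,0,0],[0,0,-0.1,0,0,0],[0,0,-0.1,0,0,0],[0,0,-0.1,0,0,0],[0,0,-0.05,0,0,0],[0,0,0,0,0,0],[0,0,0,0,0,0],[0,0,0,0,0,0],[0,0,0,0,0,0]]]'
python3 st.py
```

```text
time_s: 9.17
tcp_pos: [0.4551, 0.1314, 0.0928]
ee_rot: [3.138, -0.138, -0.001]
force: [2.9, -0.8, -11.6]
grip_width: 0.128
9.17 [0.4551 0.1314 0.0928] F [  2.8874  -0.7812 -11.6155] M [-0.0635 -0.4589 -0.0323] yaw -95.05 0.128
```

```bash
python3 -m creep '[[[0,0,0,0,0,-0.4],[0,0,0,0,0,-0.9],[0,0,0,0,0,-0.9],[0,0,0,0,0,-0.9],[0,0,0,0,0,-0.9],[0,0,0,0,0,-0.9],[0,0,0,0,0,-0.9],[0,0,0,0,0,-0.9],[0,0,0,0,0,-0.9],[0,0,0,0,0,-0.4]]]'
python3 -m creep '[[[0,0,0,0,0,-0.2],[0,0,0,0,0,0],[0,0,0,0,0,0],[0,0,0.03,0,0,0],[0,0,0,0,0,0],[0,0,0,0,0,0],[0,0,0,0,0,0],[0,0,0,0,0,0],[0,0,0,0,0,0],[0,0,0,0,0,0]]]'
python3 st.py
```

```text
time_s: 10.0
tcp_pos: [0.4553, 0.131, 0.0929]
ee_rot: [2.92, 1.156, -0.001]
force: [2.9, -3.0, -11.6]
grip_width: 0.13
time_s: 10.83
tcp_pos: [0.4553, 0.1312, 0.0921]
ee_rot: [2.911, 1.181, -0.0]
force: [2.4, -3.8, -11.5]
grip_width: 0.132
10.83 [0.4553 0.1312 0.0921] F [  2.4326  -3.7876 -11.5291] M [-0.8705 -0.5124 -0.0006] yaw -45.84 0.132
```

```bash
python3 -m creep '[[[0,0,0.03,0,0,0],[0,0,0,0,0,0],[0,0,0,0,0,0],[0,0,0,0,0,0],[0,0,0,0,0,0],[0,0,0,0,0,0],[0,0,0,0,0,0],[0,0,0,0,0,0],[0,0,0,0,0,0],[0,0,0,0,0,0]]]'
python3 st.py
python3 -m creep '[[[0,0,0.02,0,0,0],[0,0,0,0,0,0],[0,0,0,0,0,0],[0,0,0,0,0,0],[0,0,0,0,0,0],[0,0,0,0,0,0],[0,0,0,0,0,0],[0,0,0,0,0,0],[0,0,0,0,0,0],[0,0,0,0,0,0]]]'
python3 st.py
```

```text
time_s: 11.67
tcp_pos: [0.4553, 0.1312, 0.0912]
ee_rot: [2.911, 1.181, -0.0]
force: [2.0, -4.0, -10.5]
grip_width: 0.132
11.67 [0.4553 0.1312 0.0912] F [  2.0358  -4.0346 -10.5169] M [-0.8582 -0.51    0.0029] yaw -45.84 0.132
time_s: 12.5
tcp_pos: [0.4553, 0.1312, 0.0907]
ee_rot: [2.911, 1.181, -0.0]
force: [1.7, -4.6, -10.4]
grip_width: 0.131
12.5 [0.4553 0.1312 0.0907] F [  1.6597  -4.6314 -10.3978] M [-0.8953 -0.4562  0.0364] yaw -45.84 0.131
```

```bash
python3 -m creep '[[[0,0,0.015,0,0,0],[0,0,0,0,0,0],[0,0,0,0,0,0],[0,0,0,0,0,0],[0,0,0,0,0,0],[0,0,0,0,0,0],[0,0,0,0,0,0],[0,0,0,0,0,0],[0,0,0,0,0,0],[0,0,0,0,0,0]]]'
python3 st.py
```

```text
time_s: 13.33
tcp_pos: [0.4553, 0.1312, 0.0905]
ee_rot: [2.911, 1.181, 0.0]
force: [1.5, -4.7, -7.0]
grip_width: 0.131
13.33 [0.4553 0.1312 0.0905] F [ 1.4901 -4.6963 -6.9709] M [-0.9763 -0.3256  0.0288] yaw -45.84 0.131
```

```bash
for i in 1 ; do python3 -m creep '[[[0,0,0,0,0,-0.2],[0,0,0,0,0,-0.2],[0,0,0,0,0,-0.2],[0,0,0,0,0,0],[0,0,0,0,0,0],[0,0,0,0,0,0],[0,0,0,0,0,0],[0,0,0,0,0,0],[0,0,0,0,0,0],[0,0,0,0,0,0]]]' >/dev/null
python3 st.py; done
python3 -m creep '[[[0,0,0,0,0,-0.2],[0,0,0,0,0,-0.2],[0,0,0,0,0,0],[0,0,0,0,0,0],[0,0,0,0,0,0],[0,0,0,0,0,0],[0,0,0,0,0,0],[0,0,0,0,0,0],[0,0,0,0,0,0],[0,0,0,0,0,0]]]' >/dev/null
python3 st.py
python3 -m creep '[[[0,0,0,0,0,-0.2],[0,0,0,0,0,-0.2],[0,0,0,0,0,0],[0,0,0,0,0,0],[0,0,0,0,0,0],[0,0,0,0,0,0],[0,0,0,0,0,0],[0,0,0,0,0,0],[0,0,0,0,0,0],[0,0,0,0,0,0]]]' >/dev/null
python3 st.py
```

```text
14.17 [0.4553 0.1312 0.0905] F [ 1.6013 -5.4419 -7.4967] M [-0.9822 -0.341  -0.0074] yaw -42.23 0.133
15.0 [0.4554 0.1312 0.0905] F [ 1.7941 -4.6917 -8.2671] M [-0.9592 -0.4162  0.0871] yaw -39.83 0.13
15.83 [0.4554 0.1312 0.0903] F [ 2.3335 -5.604  -9.6502] M [-0.9548 -0.3907 -0.0189] yaw -37.43 0.128
```

```bash
python3 -m creep '[[[0,0,0,0,0,-0.2],[0,0,0,0,0,0],[0,0,0,0,0,0],[0,0,0,0,0,0],[0,0,0,0,0,0],[0,0,0,0,0,0],[0,0,0,0,0,0],[0,0,0,0,0,0],[0,0,0,0,0,0],[0,0,0,0,0,0]]]' >/dev/null
python3 st.py
python3 -m creep '[[[0,0,0.02,0,0,-0.1],[0,0,0,0,0,0],[0,0,0,0,0,0],[0,0,0,0,0,0],[0,0,0,0,0,0],[0,0,0,0,0,0],[0,0,0,0,0,0],[0,0,0,0,0,0],[0,0,0,0,0,0],[0,0,0,0,0,0]]]' >/dev/null
python3 st.py
```

```text
16.67 [0.4554 0.1312 0.0902] F [  3.0146  -5.1834 -10.5568] M [-0.9413 -0.4284 -0.0281] yaw -36.23 0.127
17.5 [0.4555 0.1312 0.0898] F [ 2.2622 -5.046  -8.2239] M [-0.954  -0.385  -0.0159] yaw -35.63 0.131
```

```bash
python3 -m creep '[[[0,0,0,0,0,-0.2],[0,0,0,0,0,0],[0,0,0,0,0,0],[0,0,0,0,0,0],[0,0,0,0,0,0],[0,0,0,0,0,0],[0,0,0,0,0,0],[0,0,0,0,0,0],[0,0,0,0,0,0],[0,0,0,0,0,0]]]' >/dev/null
python3 st.py
python3 -m creep '[[[0,0,0.0,0,0,-0.2],[0,0,0,0,0,0],[0,0,0,0,0,0],[0,0,0,0,0,0],[0,0,0,0,0,0],[0,0,0,0,0,0],[0,0,0,0,0,0],[0,0,0,0,0,0],[0,0,0,0,0,0],[0,0,0,0,0,0]]]' >/dev/null
python3 st.py
```

```text
18.33 [0.4554 0.1312 0.0897] F [ 2.3678 -4.4148 -9.9981] M [-1.0057 -0.475   0.0201] yaw -34.43 0.13
19.17 [0.4554 0.1311 0.0896] F [  3.0121  -4.625  -10.9517] M [-0.9969 -0.5134  0.0756] yaw -33.23 0.132
```

```bash
python3 -m creep '[[[0,0,0.03,0,0,0],[0,0,0,0,0,0],[0,0,0,0,0,0],[0,0,0,0,0,0],[0,0,0,0,0,0],[0,0,0,0,0,0],[0,0,0,0,0,0],[0,0,0,0,0,0],[0,0,0,0,0,0],[0,0,0,0,0,0]]]' >/dev/null
python3 st.py
```

```text
20.0 [0.4555 0.1312 0.0889] F [ 2.1252 -5.6305 -8.4615] M [-0.9949 -0.4062  0.0711] yaw -33.23 0.128
```

Run:
```python
from h import *
c=read_camera("wrist"); im=c["color"][:,:,::-1]
cv2.imwrite("pics/w3.png",cv2.resize(im[100:330,140:400],None,fx=2.6,fy=2.6,interpolation=cv2.INTER_CUBIC))
for r in spotter.pinpoint("wrist","cross_pin")[:1]: print(r)
s=read_camera("scene"); cv2.imwrite("pics/s3.png",cv2.resize(s["color"][150:220,170:270,::-1],None,fx=6,fy=6))
```

```text
{'uv': [257.2, 245.7], 'conf': 0.66}
```

View pics/w3.png

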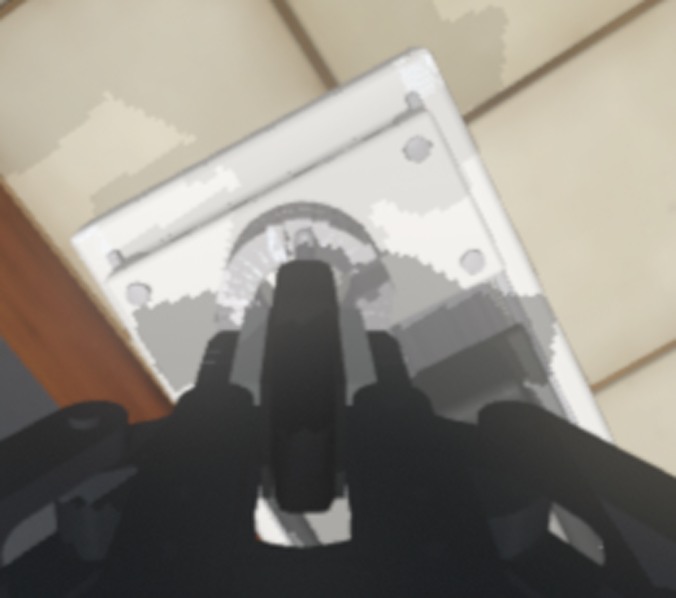

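View pics/s3.png

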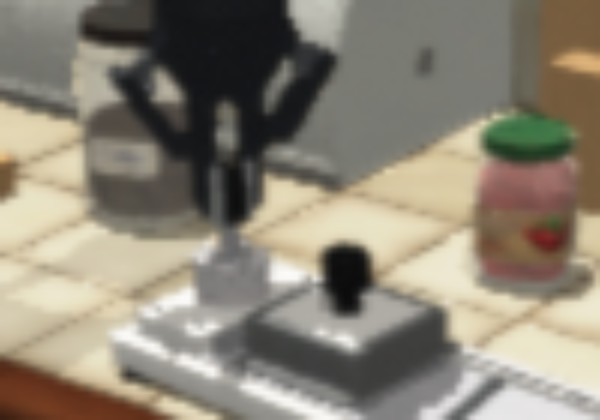

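Run:
```python
from h import *
c=read_camera("wrist"); im=c["color"][:,:,::-1]
a=im[168:238,215:300]
a=cv2.convertScaleAbs(a,alpha=1.0); 
cv2.imwrite("pics/w4.png",cv2.resize(a,None,fx=8,fy=8,interpolation=cv2.INTER_CUBIC))
```

```text
(no output)
```

View pics/w4.png

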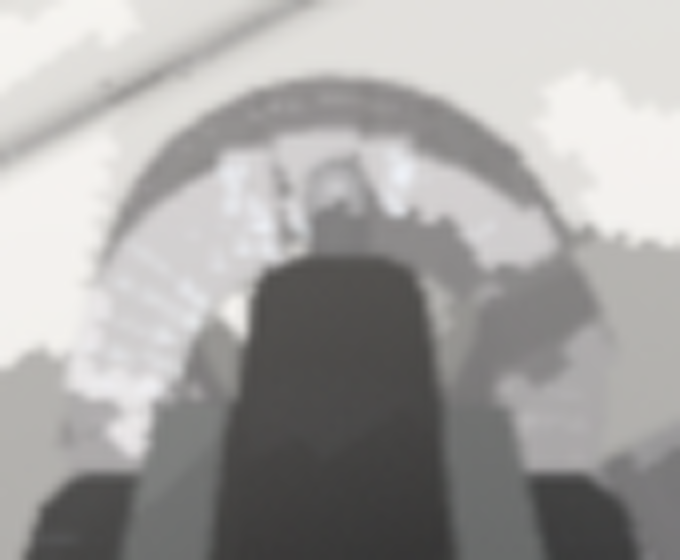

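The zoomed wrist view shows the pin's end at crop (338,190), lying in a notch with a dark gap on its left (counter-clockwise) side. I'll turn slightly more and lower.

```bash
python3 -m creep '[[[0,0,0,0,0,-0.15],[0,0,0,0,0,0],[0,0,0,0,0,0],[0,0,0.02,0,0,0],[0,0,0.02,0,0,0],[0,0,0,0,0,0],[0,0,0,0,0,0],[0,0,0,0,0,0],[0,0,0,0,0,0],[0,0,0,0,0,0]]]' >/dev/null
python3 st.py
```

```text
21.03 [0.4556 0.1311 0.0878] F [ 1.2596 -5.8782 -8.2846] M [-1.0214 -0.3038  0.1071] yaw -32.32 0.135
```

```bash
python3 -m creep '[[[0,0,0.02,0,0,0],[0,0,0.015,0,0,0],[0,0,0,0,0,0],[0,0,0,0,0,0],[0,0,0,0,0,0],[0,0,0,0,0,0],[0,0,0,0,0,0],[0,0,0,0,0,0],[0,0,0,0,0,0],[0,0,0,0,0,0]]]' >/dev/null
python3 st.py
```

```text
21.87 [0.4556 0.1311 0.0868] F [ 2.3344 -5.0399 -7.8221] M [-0.9891 -0.3406  0.0801] yaw -32.32 0.128
```

```bash
python3 -m creep '[[[0,0,0.015,0,0,0],[0,0,0.01,0,0,0],[0,0,0,0,0,0],[0,0,0,0,0,0],[0,0,0,0,0,0],[0,0,0,0,0,0],[0,0,0,0,0,0],[0,0,0,0,0,0],[0,0,0,0,0,0],[0,0,0,0,0,0]]]' >/dev/null
python3 st.py
python3 - <<'E'
from h import *
c=read_camera("wrist"); im=c["color"][:,:,::-1]
a=im[168:238,215:300]
cv2.imwrite("pics/w5.png",cv2.resize(a,None,fx=8,fy=8,interpolation=cv2.INTER_CUBIC))
E
```

```text
22.7 [0.4556 0.1311 0.0865] F [ 3.0597 -5.7851 -4.1846] M [-1.0716 -0.1456  0.0789] yaw -32.31 0.128
```

View pics/w5.png

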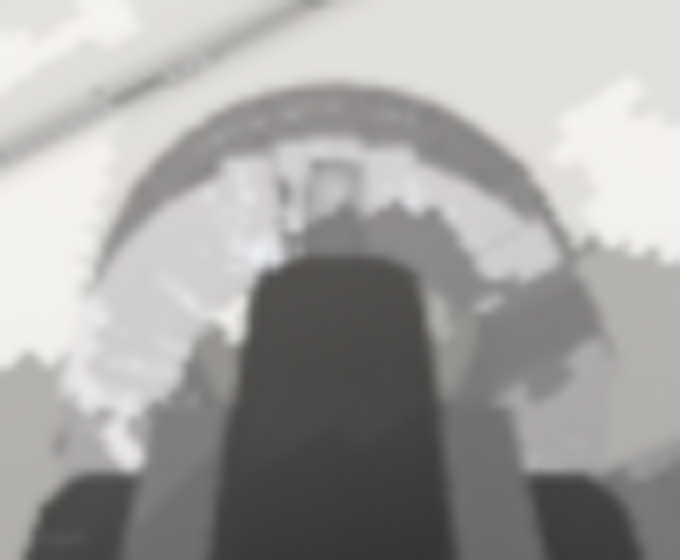

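Contact at 0.0867 means a lift of 0.010, the notch bottom, and the picture shows the pin sunk in the notch. Now I'll release and rise.

```bash
python3 -m creep '[[[0,0,0,0,0,0],[0,0,0,0,0,0],[0,0,0,0,0,0],[0,0,0,0,0,0],[0,0,0,0,0,0],[0,0,-0.3,0,0,0],[0,0,-0.5,0,0,0],[0,0,-0.8,0,0,0],[0,0,-0.8,0,0,0],[0,0,0,0,0,0]]]' 0.4 >/dev/null
python3 st.py
python3 look.py w6
python3 - <<'E'
import cv2
im=cv2.imread("pics/w6.png");cv2.imwrite("pics/w6c.png",cv2.resize(im[110:260,170:390],None,fx=3.5,fy=3.5,interpolation=cv2.INTER_CUBIC))
E
```

```text
23.58 [0.4586 0.1321 0.1626] F [1.1932 0.6092 0.7452] M [ 0.0539 -0.0648 -0.0398] yaw -32.35 0.599
23.5833 [0.4586 0.1321 0.1626] [1.1932 0.6092 0.7452] [0.1342 0.1765 1.8222 0.0005 1.1334 0.6987]
[ 0.5351  0.8448  0.0094  0.8448 -0.5351  0.0017  0.0065  0.007  -1.    ] yaw y -32.35145628396056
knob_grip 0.91 [254.  204.7] [0.4548 0.1287 0.095 ] [0.4585 0.1344 0.1155]
carriage_grip 0.68 [298.4 276.4] [0.4497 0.0436 0.082 ] [0.4518 0.0508 0.0932]
slicer 0.94 [296.2 259.4] [0.4438 0.0131 0.    ] [0.4533 0.0471 0.0597]
knob 333 0.11717606811450404 [0.4513 0.1217 0.115 ] ((451.0703430175781, 122.8962173461914), (22.45414161682129, 10.683076858520508), 57.97602462768555)
carr 589 0.09511306395538521 [0.448  0.0427 0.0921] ((447.03533935546875, 43.28004455566406), (25.754657745361328, 22.767166137695312), 76.58085632324219)
slicer ((445.6212463378906, 12.450408935546875), (318.698486328125, 122.16151428222656), 84.8843002319336)
```

View pics/w6c.png

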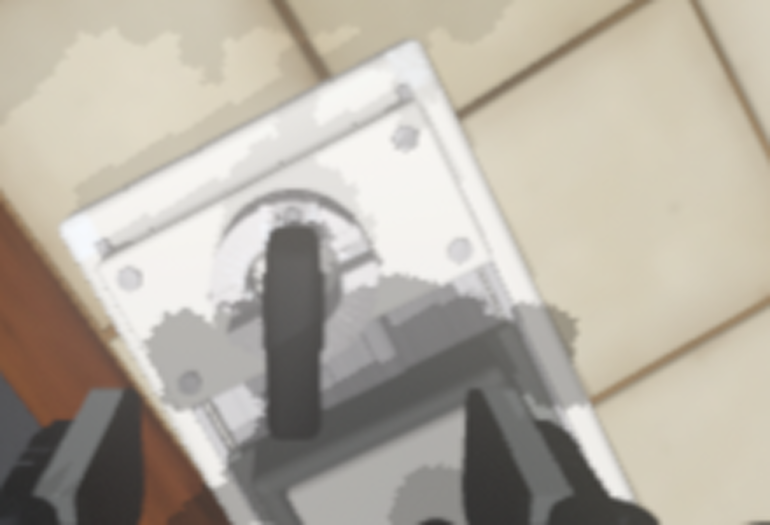

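The crop shows the knob standing up (top 0.1155, was 0.1055) with its bar still turned, so it holds by itself. Next, the carriage knob.

```bash
python3 -m creep '[[[-0.675,0.32,0,0,0,0],[-0.675,0.32,0,0,0,0],[-0.675,0.32,0,0,0,0],[-0.675,0.32,0,0,0,0],[0,0,0.5,0,0,0],[0,0,0.5,0,0,0],[0,0,0.5,0,0,0],[0,0,0.4,0,0,0],[0,0,0,0,0,0],[0,0,0,0,0,0]]]' 0.4
python3 look.py w7
```

```text
time_s: 24.62
tcp_pos: [0.4432, 0.0425, 0.0995]
ee_rot: [-2.751, -1.513, 0.005]
force: [-0.4, 0.2, 0.2]
grip_width: 0.601
24.6167 [0.4432 0.0425 0.0995] [-0.3669  0.2246  0.1728] [-0.0609  0.2065  1.9693  0.0002  0.9695  0.5037]
[ 0.5352  0.8447 -0.0037  0.8447 -0.5352  0.0004 -0.0017 -0.0033 -1.    ] yaw y -32.35908868975907
knob_grip 0.66 [179.1  79.7] [0.4544 0.1334 0.095 ] [0.4577 0.1286 0.1148]
carriage_grip 0.89 [265.1 219.5] [0.4488 0.0411 0.082 ] [0.4508 0.0448 0.0926]
slicer 0.73 [276.2 216.2] [0.4441 0.0091 0.    ] [0.4576 0.0436 0.094 ]
knob 2647 0.11778727524571943 [0.4565 0.131  0.1148] ((456.9202880859375, 131.17257690429688), (42.57666015625, 11.792075157165527), 58.682281494140625)
carr 340 0.1249955693563963 [0.4466 0.0443 0.122 ] ((443.2620849609375, 42.691837310791016), (22.634130477905273, 78.88822937011719), 57.35146713256836)
slicer ((445.8682861328125, 15.738235473632812), (312.3081970214844, 122.3145523071289), 84.90381622314453)
```

View pics/w7.png

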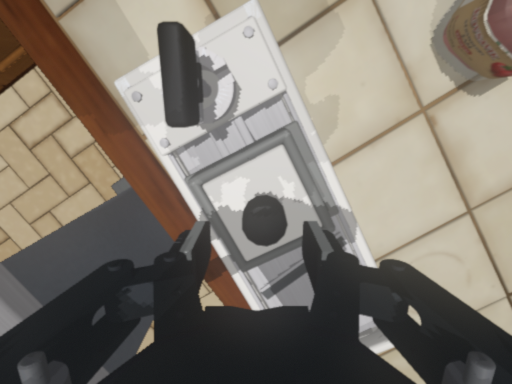

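```bash
python3 -m creep '[[[0.1,0.15,0,0,0,0],[0,0,0.4,0,0,0],[0,0,0.4,0,0,0],[0,0,0.18,0,0,0],[0,0,0,0,0,0],[0,0,0,0,0,0],[0,0,0,0,0,0],[0,0,0,0,0,0],[0,0,0,0,0,0],[0,0,0,0,0,0]]]' 0.4
python3 -m creep '[[[0,0,0,0,0,0],[0,0,0,0,0,0],[0,0,0,0,0,0],[0,0,0,0,0,0],[0,0,0,0,0,0],[0,0,0,0,0,0],[0,0,0,0,0,0],[0,0,0,0,0,0],[0,0,0,0,0,0],[0,0,0,0,0,0]]]' 1 25
python3 st.py
```

```text
time_s: 25.65
tcp_pos: [0.4501, 0.0426, 0.0716]
ee_rot: [2.752, 1.514, 0.001]
force: [0.2, -0.2, 0.5]
grip_width: 0.6
time_s: 26.48
tcp_pos: [0.449, 0.0428, 0.0715]
ee_rot: [-2.751, -1.514, 0.002]
force: [-3.2, 1.5, 6.7]
grip_width: 0.319
26.48 [0.449  0.0428 0.0715] F [-3.1864  1.4764  6.677 ] M [0.0998 0.4751 0.0235] yaw -32.35 0.319
```

```bash
python3 -m creep '[[[-0.2,0.1,0,0,0,0],[-0.4,0.21,0,0,0,0],[-0.4,0.21,0,0,0,0],[-0.4,0.21,0,0,0,0],[-0.4,0.21,0,0,0,0],[-0.4,0.21,0,0,0,0],[-0.4,0.2,0,0,0,0],[-0.4,0.2,0,0,0,0],[-0.2,0.1,0,0,0,0],[0,0,0,0,0,0]]]'
python3 st.py
```

```text
time_s: 27.32
tcp_pos: [0.4391, -0.0661, 0.0715]
ee_rot: [-2.752, -1.513, 0.003]
force: [-3.7, -1.3, 5.1]
grip_width: 0.318
27.32 [ 0.4391 -0.0661  0.0715] F [-3.6735 -1.3352  5.1438] M [-0.2779  0.6393  0.0479] yaw -32.39 0.318
```

```bash
python3 -m creep '[[[-0.1,0.05,0,0,0,0],[-0.1,0.05,0,0,0,0],[-0.06,0.03,0,0,0,0],[-0.04,0.02,0,0,0,0],[-0.03,0.015,0,0,0,0],[0,0,0,0,0,0],[0,0,0,0,0,0],[0,0,0,0,0,0],[0,0,0,0,0,0],[0,0,0,0,0,0]]]'
python3 st.py
python3 -m creep '[[[-0.02,0.01,0,0,0,0],[-0.02,0.01,0,0,0,0],[0,0,0,0,0,0],[0,0,0,0,0,0],[0,0,0,0,0,0],[0,0,0,0,0,0],[0,0,0,0,0,0],[0,0,0,0,0,0],[0,0,0,0,0,0],[0,0,0,0,0,0]]]'
python3 st.py
```

```text
time_s: 28.15
tcp_pos: [0.4383, -0.0756, 0.0715]
ee_rot: [-2.751, -1.514, 0.002]
force: [-1.9, 1.6, 5.5]
grip_width: 0.313
28.15 [ 0.4383 -0.0756  0.0715] F [-1.9064  1.5915  5.5449] M [0.2168 0.4462 0.0596] yaw -32.35 0.313
time_s: 28.98
tcp_pos: [0.4383, -0.0762, 0.0715]
ee_rot: [-2.751, -1.513, 0.0]
force: [-1.7, 2.5, 5.6]
grip_width: 0.311
28.98 [ 0.4383 -0.0762  0.0715] F [-1.672   2.5145  5.6374] M [ 0.5314  0.394  -0.0005] yaw -32.38 0.311
```

```bash
python3 -m creep '[[[-0.02,0.01,0,0,0,0],[-0.02,0.01,0,0,0,0],[-0.02,0.01,0,0,0,0],[0,0,0,0,0,0],[0,0,0,0,0,0],[0,0,0,0,0,0],[0,0,0,0,0,0],[0,0,0,0,0,0],[0,0,0,0,0,0],[0,0,0,0,0,0]]]'
python3 st.py
```

```text
time_s: 29.82
tcp_pos: [0.4382, -0.0764, 0.0715]
ee_rot: [-2.749, -1.509, -0.003]
force: [-0.9, 8.9, 7.3]
grip_width: 0.316
29.82 [ 0.4382 -0.0764  0.0715] F [-0.904   8.8939  7.3365] M [1.4913 0.124  0.0228] yaw -32.47 0.316
```

The stop is reached: force rose to 8.9 N with no further motion, and total travel is about 119.7 mm. Now I'll release.

```bash
python3 -m creep '[[[0,0,0,0,0,0],[0,0,0,0,0,0],[0,0,0,0,0,0],[0,0,0,0,0,0],[0,0,0,0,0,0],[0,0,-0.3,0,0,0],[0,0,-0.6,0,0,0],[0,0,-0.8,0,0,0],[0,0,-0.9,0,0,0],[0,0,-0.9,0,0,0]]]' 0.4
python3 -m creep '[[[0.5,0,-0.5,0,0,0],[0.5,0,-0.5,0,0,0],[0,0,-0.5,0,0,0],[0,0,0,0,0,0],[0,0,0,0,0,0],[0,0,0,0,0,0],[0,0,0,0,0,0],[0,0,0,0,0,0],[0,0,0,0,0,0],[0,0,0,0,0,0]]]'
python3 look.py w8
python3 - <<'E'
from h import *
np.set_printoptions(precision=4,suppress=True)
for n in ["scene","side"]:
    c=read_camera(n);im=c["color"][:,:,::-1]
    a=im[130:290,140:400] if n=="scene" else im[110:340,150:350]
    cv2.imwrite(f"pics/{n}9.png",cv2.resize(a,None,fx=2.6,fy=2.6))
    for th,z in [("knob_grip",.105),("carriage_grip",.082),("prep_bowl",0),("potato",0),("jam_jar",0),("tall_jar",0)]:
        for r in spotter.pinpoint(n,th)[:1]: print(n,th,round(r["conf"],2),np.array(r["uv"]),atz(c,r["uv"],z))
E
```

```text
time_s: 30.65
tcp_pos: [0.4384, -0.0793, 0.1778]
ee_rot: [-2.752, -1.514, 0.0]
force: [1.0, -0.1, 0.5]
grip_width: 0.605
time_s: 31.48
tcp_pos: [0.4545, -0.0541, 0.2207]
ee_rot: [-2.752, -1.514, 0.001]
force: [-0.0, -0.3, 0.1]
grip_width: 0.601
31.4833 [ 0.4545 -0.0541  0.2207] [-0.0267 -0.2619  0.0663] [-0.2707  0.1056  1.7539  0.      1.2832  0.2943]
[ 0.5354  0.8446 -0.0011  0.8446 -0.5354  0.0004 -0.0003 -0.0012 -1.    ] yaw y -32.36997296990306
carriage_grip 0.58 [257.7 202. ] [ 0.4416 -0.0771  0.082 ] [ 0.4438 -0.0735  0.0949]
slicer 0.79 [221.2 130.2] [0.4399 0.0093 0.    ] [0.4424 0.0089 0.0181]
knob 388 0.11773214881147723 [0.4511 0.1206 0.1148] ((450.2510986328125, 120.37591552734375), (19.759950637817383, 11.227408409118652), 59.43804168701172)
carr 448 0.0955293983408928 [ 0.4383 -0.0765  0.0925] ((438.1085510253906, -76.22483825683594), (24.659156799316406, 24.50162124633789), 12.109259605407715)
slicer ((445.4200439453125, 11.907073974609375), (319.5293273925781, 122.33245849609375), 84.8540267944336)
scene knob_grip 0.54 [207.  184.1] [0.4345 0.1165 0.105 ]
scene carriage_grip 0.84 [250.8 201.7] [ 0.4433 -0.0548  0.082 ]
scene prep_bowl 0.57 [359.4 258.8] [ 0.45   -0.4151  0.    ]
scene potato 0.41 [347.3 240.2] [ 0.5284 -0.3522  0.    ]
scene jam_jar 0.67 [257.3 194.7] [0.661  0.0578 0.    ]
scene tall_jar 0.77 [195.8 187.2] [0.5807 0.302  0.    ]
side knob_grip 0.64 [218.5 164.2] [0.4516 0.1291 0.105 ]
side carriage_grip 0.72 [229.3 202.6] [ 0.4482 -0.0686  0.082 ]
side prep_bowl 0.66 [259.7 312. ] [ 0.4501 -0.4122  0.    ]
side potato 0.77 [289.1 285.4] [ 0.5446 -0.3491  0.    ]
side jam_jar 0.79 [282.5 193.5] [0.6609 0.0616 0.    ]
side tall_jar 0.66 [251.9 162.1] [0.6133 0.3063 0.    ]
```

View pics/w8.png

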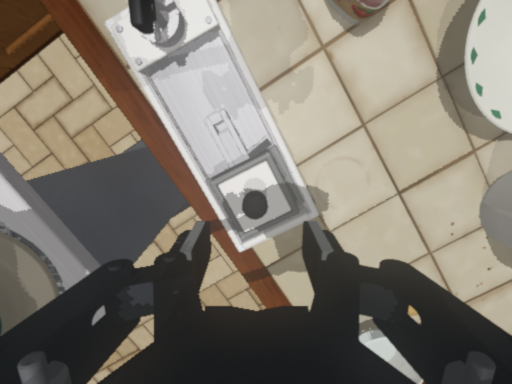

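View pics/scene9.png

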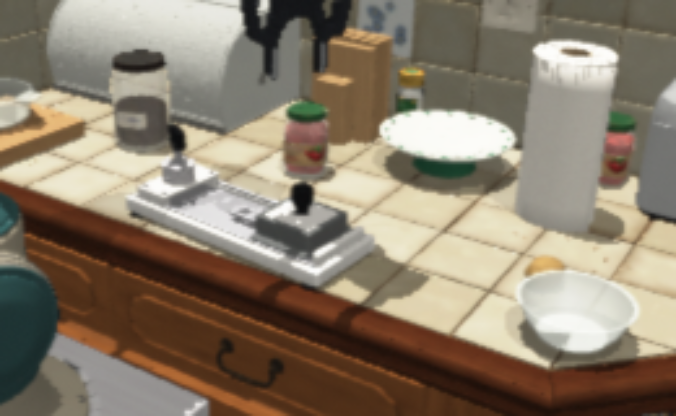

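The wrist view shows the carriage against the end stop, with its knob at (255,204). The lock knob still stands up and turned at (143,12), its top at 0.1148, about 10 mm above where it began. The bystanders have not moved.

```bash
python3 -c "
from rig import job; print(job.sign_off())"
```

```text
the job is handed in; nothing more can be done
None
```

The slicer is unlocked and the food carriage is against its end stop. I handed the job in at about 31.5 s of the 64 s allowed.

- **Lock knob:** I lifted it about 16 mm and turned it counter-clockwise. I then rested the pin on the rim, with about 3.5 N measured, and felt for the notch, which I found at about 63° (1.1 rad). The pin sank to a lift of 10 mm and the knob stayed up when I let go. After the slide its top was still about 10 mm higher than at the start.
- **Carriage:** I slid it about 119.7 mm until the push rose to about 9 N with no further motion, then released it. Afterwards the wrist camera put its knob at (0.438, -0.076), which matches the end stop.
- **Surroundings:** The bowl, potato and jars were where they started, within the camera noise of 1–3 cm. The robot was clear of everything at the end.

**Checks that disagreed:**
- The pin settled into the notch gradually rather than in one clear drop, with a light rub of about 2 N on the way. I confirmed it was in the notch from the height and the wrist picture.
- The scene and side cameras placed the carriage knob 1–2 cm off the wrist camera's reading. I relied on the wrist reading, the measured travel and the contact force.

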